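Hang the collar caddy level on the rack hook

TASK

Hang the loaded blue caddy on the hook of the stand by the one hole of its bar at which it hangs level with the canister, collar and ring left in their pockets. Slip that hole over the hook's upturned nose, press the orange spring disc back and let the bar down so that it sits fully home behind the nose, then let go; the hook's height is hand-set, so find it, never push or drop hard on the stand (stay under 20 N), and leave the other gear alone.

Things in the scene. Friction and masses are not known exactly. Their poses are not given: they have to be found in the camera images.
- stand: fixed hook stand: steel foot 130 x 100 x 12 mm, grey post 24 x 34 mm, 166 mm high. Origin at table level under the middle of the post's front face. The hook prong, a round steel bar 8 mm thick, points along the stand's -x at y = 0. Its height is NOT measured: hand-set in a slot, the prong's axis is anywhere from 152 to 188 mm above the origin, to be felt for or seen. The prong is sprung: it gives 0.5 mm per N pressed down, 10 mm at most.
- nose_mid (a point): point fixed on the stand, not following the hook: at the nose of the prong (stand x = -62 mm, y = 0) if it were set mid-range (170 mm up). The prong ends in an upturned round nose: outer face at x = -66 mm, inner face -58, top 10 mm above the prong's axis, 8 mm thick. So an 18 mm hole goes over nose and prong with its centre 3 mm above the axis, give or take 2
- seat_mid (a point): point fixed on the stand, not following the hook: middle of the bar when it hangs home (stand x = -53 mm, y = 0), at mid-range height. The bar then hangs between nose and disc with its hole's upper edge on the prong, hole centre 5 mm below the prong's axis, the prong sunk about 3.5 mm under the weight. From the threading height the bar thus sinks about 11 mm
- sleeve (a joint): travel in m of the orange disc (28 mm diameter, 6 mm thick, centred on the prong's axis) towards the post: 0 free, end stop 0.014; spring 1.2 N at 0 plus 0.4 N per mm. Free, its front face is at stand x = -52 mm, 6 mm from the nose: push it back for the 10 mm bar to drop in. Its top, 14 mm above the axis, is the highest thing around the prong. Bar home: about 0.004
- bar (a point): grip point of the blue steel caddy to be hung, in the middle of its bar, 12 mm below the top edge. Axes: z up, y along the bar, x across. The bar is 10 mm thick, 206 mm long, 80 mm high, lower edge 68 mm below this point; underside of the caddy 150 mm below. Grip it across x from above, anywhere along the top edge
- caddy: the same blue caddy, loose; origin at the centre of its underside, same axes. Below the bar is open space, then a tray 70 x 200 mm, 22 mm high, 4 mm walls and floor, with three pockets in a row (62 mm square, centres at y = -64, 0, +64 mm). Empty it is 280 g, balanced about y = 0; half a turn about z leaves it the same
- canister_mid (a point): centre of the closed steel canister, 56 mm diameter, 60 mm high, about 330 g, standing loose in one of the three pockets (any of them)
- clip_mid (a point): centre of a black spring clip collar, about 50 mm wide, 18 mm high, 50 g, loose in another pocket
- grip_mid (a point): centre of a lime silicone grip ring, 52 mm diameter, 18 mm high, 50 g, loose in another pocket
- clip_a_mid (a point): bystander: centre of a black clip collar on the cabinet top, 52 mm wide, 18 mm high
- clip_b_mid (a point): bystander: centre of another such collar
- handle: bystander: chrome dumbbell handle lying along its own y, 320 mm long, 36 mm high; origin under its middle
- hole1 (a point): centre of hole 1 of 5 in the bar: round, 18 mm, straight through along x, at caddy y = -52 mm, 44 mm below the bar's top edge, 118 mm above the caddy's underside
- hole2 (a point): centre of hole 2 of 5 in the bar: round, 18 mm, straight through along x, at caddy y = -26 mm, 44 mm below the bar's top edge, 118 mm above the caddy's underside
- hole3 (a point): centre of hole 3 of 5 in the bar: round, 18 mm, straight through along x, at caddy y = 0 mm, 44 mm below the bar's top edge, 118 mm above the caddy's underside
- hole4 (a point): centre of hole 4 of 5 in the bar: round, 18 mm, straight through along x, at caddy y = 26 mm, 44 mm below the bar's top edge, 118 mm above the caddy's underside
- hole5 (a point): centre of hole 5 of 5 in the bar: round, 18 mm, straight through along x, at caddy y = 52 mm, 44 mm below the bar's top edge, 118 mm above the caddy's underside
Not all that is in view belongs to the job. Leave any green or yellow look-alike of the stand alone.

How it is judged:
By the outcome, as a careful person would: the job done as asked, in the order asked, and still so for the second after the job is handed in, with the robot touching nothing.
It also fails if it takes over 58 s, if anything falls off the work surface, if the arm or the gripper's body presses on something with over 40 N, if the wrist force passes 120 N, or if a joint passes its speed limit or range.

ROBOT

A 7-joint arm with a two-finger parallel gripper is mounted at the origin on the work surface. World frame = base frame: x ahead of the robot, y to its left, z up, the work surface at z = 0. Lengths are in m, angles in rad, forces in N, time in s.
With the tool pointing down it reaches from about 0.425 to 0.925 m from the base axis. Payload 6.8 kg.
Tool frame: the origin (TCP) lies midway between the tips of the shut fingers; the grasp point (between the pads) lies 19 mm behind it; x points along the fingers, y is the direction in which the jaws open and shut, and the axes are right-handed (so a half turn about x gives the same grasp; the last joint's range is limited). The gripper opens to 85 mm and grips with 20 to 120 N. Pads are 22 mm wide; open, the fingers measure 114 mm over their backs; the gripper's body (76 mm by 85 mm) begins 54 mm behind the grasp point. The pads swing forward as they close: fully open they stand 13 mm farther back than shut.
Start: joints at [-1.277, 0.477, 0.022, 1.555, -0.011, 1.109, -0.083], TCP at [0.264, 0.621, 0.231] pointing down, gripper open.
Joint ranges: [-2.96, 2.96], [-0.34, 2.1], [-1.41, 1.46], [0.24, 2.44], [-1.37, 4.51], [0.17, 1.92], [-2.96, 2.96]. Speed limits (rad/s): [2.39, 2.39, 3.14, 3.14, 3.14, 3.14, 3.14].

INTERFACE

Orientations are given as [roll, pitch, yaw] about the fixed x, y, z axes, in that order (R = Rz(yaw) Ry(pitch) Rx(roll)).
In Python, from bench import status, camera, camera_params, env gives the robot as it stands.
- The arm moves only by the shell command python3 -m inch 'ROWS' [FORCE]. ROWS is text: rows parted by semicolons, each of 7 numbers parted by spaces: the shift along the tool's x, y, z in mm, then the turn, a rotation vector about the tool's x, y, z in degrees, then the opening, from -1 (shut) to 1 (fully open), so that 0 is half open. A call has 1 to 8 rows; each row is the pose to reach, as a shift and turn from the pose commanded when the call began, along the tool's axes at that moment; what a row does not reach only later rows make up. A row lasts 1/12 s, in which the tool goes at most 41.7 mm and 7.16 degrees, less where a joint would pass 70% of its speed; a pose out of reach is approached as far as the arm can. A call with a gripper value outside its range is refused whole. The fingers move at their own pace and stop on an object; FORCE is the grip in N (left out, the last holds). Time passes only in rows, so rows that repeat a pose let the fingers close. It gives the time, the measured TCP pose, the force and the opening at its end, in the units of the state.
- status.sense(): the state, without advancing time (a new reading comes with each control period).
- camera(name): name is "side" or "top"; returns the picture (480x640x3 uint8, red, green, blue); there is no depth.
- camera_params(name): a dict with "fx", "fy", "cx", "cy" (pixels), "k1" (the pictures are not rectified: a ray, as slopes to the right and down, at radius r is drawn at 1 + k1 r^2 times it, then the intrinsics apply), "extrinsics" (4x4, takes a point from world to camera coordinates). Camera axes: x right, y down, z forward; pixel columns grow to the right and rows downward; lengths in m; the calibration is good to about 2 mm. A picture is of the moment at which its call begins. camera_params takes no time and is no camera call.
- env.close_job(): hands the job in, once; it reports no verdict.
The state is a dict: "time_s": time; "q": joint angles; "joint_velocities": joint speeds; "tau": joint torques, N m; "tool_pos": TCP position; "orientation": TCP orientation; "ft_force": force on the tool from outside, world axes, zero at the start; "wrist_torque": the same for the moment, N m; "gripper_width": opening from 0.0 (shut) to 1.0 (fully open).
Only numpy, scipy, OpenCV 4.12 (cv2) and the standard library are available. Lean on these libraries where they do the work, as an engineer would, in place of code of your own. Each camera call takes 0.05 s, during which the arm holds its last target.

## Working session

There is one attempt and no reset: what is moved stays moved. The work goes in short steps, Python scripts to look and compute and a shell command to move; the robot and the scene stay as the last step left them, time stands still between calls to the robot, and variables do not carry over. Pictures are saved under pics/ and viewed, and the job is handed in when it is done.

```bash
ls; mkdir -p pics; python3 - <<'E'
from bench import status,camera,camera_params
import cv2
for n in("side","top"):
    cv2.imwrite(f"pics/{n}0.png",camera(n)[:,:,::-1]); print(n,camera_params(n))
print(status.sense())
E
```

```text
pics
side {'fx': 439.6397033356911, 'fy': 439.6397033356911, 'cx': 316.7944008172997, 'cy': 236.09886350719032, 'k1': 0.03222743848162701, 'extrinsics': array([[-0.98852159, -0.15069827,  0.01072871,  0.59711581],
       [-0.09958086,  0.59651295, -0.79640188,  0.17683776],
       [ 0.11361657, -0.78832882, -0.60467259,  0.96923721],
       [ 0.        ,  0.        ,  0.        ,  1.        ]])}
top {'fx': 553.9910602558849, 'fy': 553.9910602558849, 'cx': 317.7803446664345, 'cy': 250.91540308765576, 'k1': -0.01361751254879902, 'extrinsics': array([[-0.00333185, -0.99963155, -0.026938  , -0.02342302],
       [-0.99843057,  0.0048314 , -0.05579473,  0.58894881],
       [ 0.05590432,  0.02670982, -0.9980788 ,  1.321552  ],
       [ 0.        ,  0.        ,  0.        ,  1.        ]])}
{'time_s': 0.1, 'q': array([-1.27710045,  0.47773165,  0.02234119,  1.55633338, -0.01149915,
        1.10931446, -0.08309734]), 'joint_velocities': array([ 0.00117313, -0.002268  ,  0.00042958, -0.00355172,  0.00058015,
        0.00029682, -0.00097968]), 'tau': array([ 4.18201045e-03, -5.97761178e+01,  1.61365706e+00, -2.81955439e+01,
        1.28280313e-02,  5.05113218e-03,  2.19318895e-05]), 'tool_pos': array([0.26377525, 0.62075095, 0.23042149]), 'orientation': array([-1.49774842,  1.56913764, -1.89951973]), 'ft_force': array([-1.19927064,  0.72725043, -0.18497441]), 'wrist_torque': array([-0.0243808 ,  0.00654441,  0.03868385]), 'gripper_width': 0.9987592548394634}
```

View pics/side0.png

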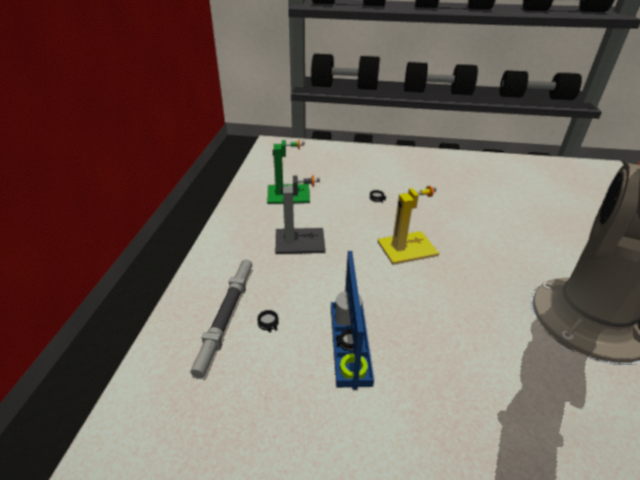

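View pics/top0.png

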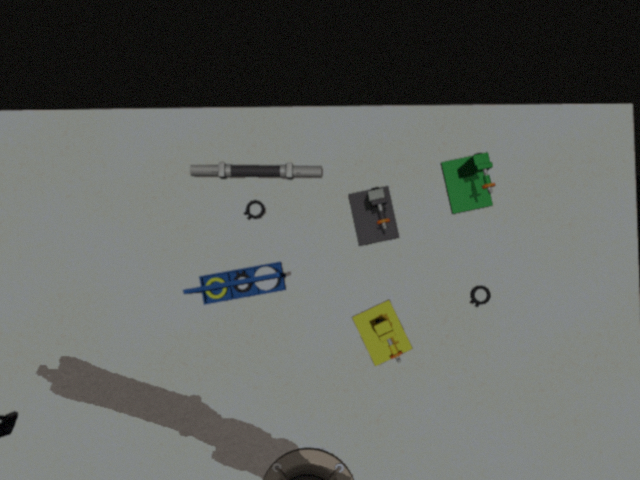

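```bash
cat > h.py <<'E'
import numpy as np, cv2
from bench import camera,camera_params
from scipy.spatial.transform import Rotation as Ro
P={n:camera_params(n) for n in("side","top")}
def K(n):
    p=P[n]; return np.array([[p['fx'],0,p['cx']],[0,p['fy'],p['cy']],[0,0,1]]),np.array([p['k1'],0,0,0.])
def ray(n,uv):
    k,d=K(n); x=cv2.undistortPoints(np.array([[uv]],float),k,d).ravel()
    E=P[n]['extrinsics']; R,t=E[:3,:3],E[:3,3]
    return -R.T@t, R.T@np.array([x[0],x[1],1])
def plane(n,uv,z):
    o,d=ray(n,uv); return o+d*(z-o[2])/d[2]
def tri(us,ut):
    o1,d1=ray("side",us);o2,d2=ray("top",ut)
    A=np.stack([d1,-d2],1); s=np.linalg.lstsq(A,o2-o1,rcond=None)[0]
    a,b=o1+d1*s[0],o2+d2*s[1]; return (a+b)/2,np.linalg.norm(a-b)
def proj(n,p):
    k,d=K(n);E=P[n]['extrinsics']
    return cv2.projectPoints(np.array(p,float).reshape(-1,1,3),cv2.Rodrigues(E[:3,:3])[0],E[:3,3],k,d)[0].reshape(-1,2)
def crop(im,x0,y0,w,h,s,name):
    c=cv2.resize(im[y0:y0+h,x0:x0+w,::-1],None,fx=s,fy=s,interpolation=cv2.INTER_CUBIC)
    for i in range(0,w,10): cv2.line(c,(i*s,0),(i*s,4 if i%50 else 12),(0,0,255),1)
    for i in range(0,h,10): cv2.line(c,(0,i*s),(4 if i%50 else 12,i*s),(0,0,255),1)
    cv2.imwrite("pics/"+name+".png",c)
E
python3 - <<'E'
from h import *
t=cv2.imread("pics/top0.png")[:,:,::-1];s=cv2.imread("pics/side0.png")[:,:,::-1]
c=lambda im,a:crop(im,*a)
a1=(170,250,130,60,6,"ct_caddy");a2=(340,180,70,70,8,"ct_hook")
b1=(320,240,70,160,5,"cs_caddy");b2=(260,160,80,100,8,"cs_hook") 
c(t,(170,250,130,60,6,"a1"));c(t,(340,175,70,75,8,"a2"));c(s,(320,240,70,150,4,"a3"));c(s,(265,160,80,100,6,"a4"))
E
```

```text
(no output)
```

View pics/a1.png

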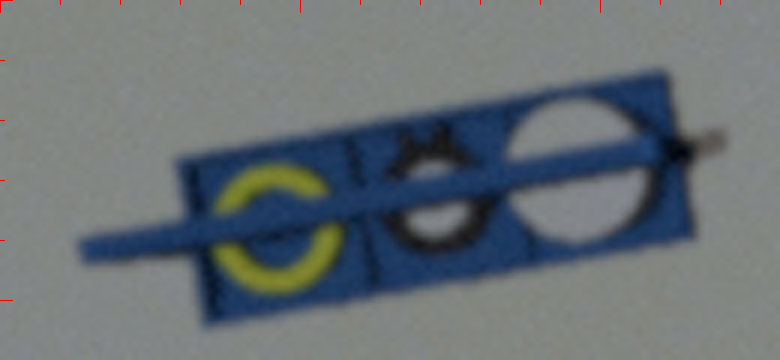

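View pics/a2.png

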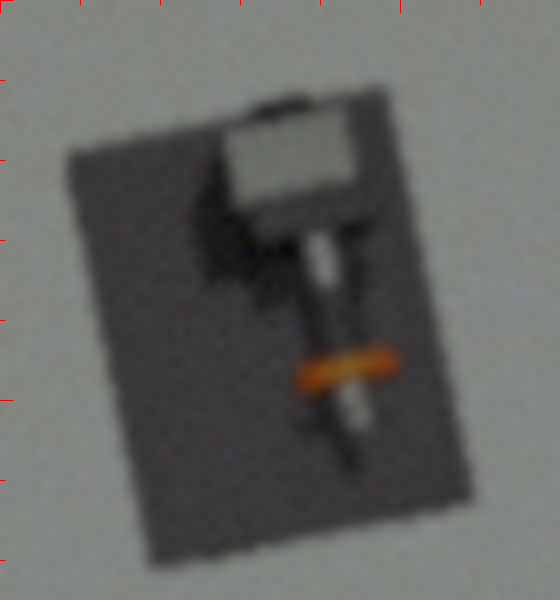

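View pics/a3.png

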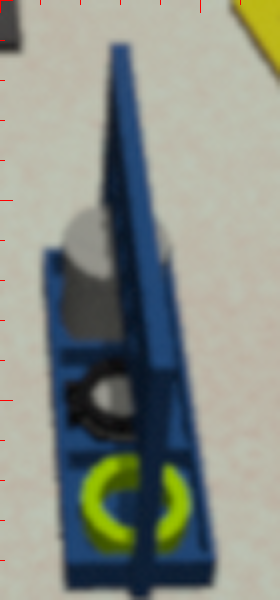

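View pics/a4.png

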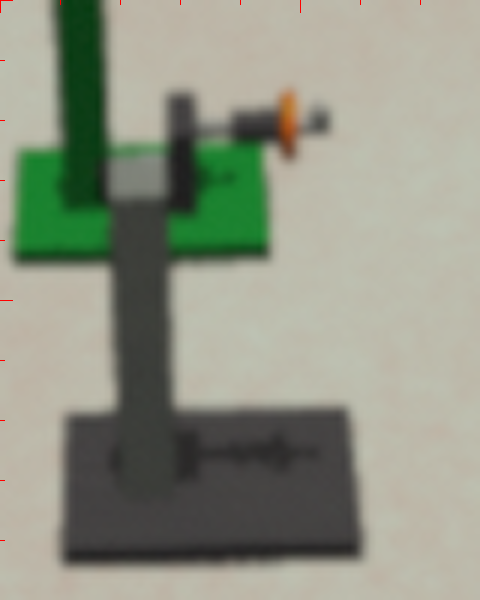

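```bash
python3 - <<'E'
from h import *
t=cv2.imread("pics/top0.png");s=cv2.imread("pics/side0.png")
def blob(im,box,lo,hi,k=0):
    x0,y0,w,h=box; c=cv2.resize(im[y0:y0+h,x0:x0+w],None,fx=4,fy=4,interpolation=cv2.INTER_LINEAR)
    hv=cv2.cvtColor(c,cv2.COLOR_BGR2HSV); m=cv2.inRange(hv,lo,hi)
    n,l,st,ce=cv2.connectedComponentsWithStats(m); i=1+np.argmax(st[1:,4])
    ys,xs=np.nonzero(l==i); f=lambda p:(np.array(p)+.5)/4-.5+[x0,y0]
    r=cv2.minAreaRect(np.stack([xs,ys],1).astype(np.float32))
    return f(ce[i]),st[i,4]/16,f(cv2.boxPoints(r))
ot=blob(t,(340,200,70,50),(5,150,80),(22,255,255));os=blob(s,(300,160,30,40),(5,120,80),(22,255,255))
print("orange",ot,os); print(tri(os[0],ot[0]))
ft=blob(t,(340,175,70,80),(0,0,0),(180,255,85)); print("foot",ft)
c=np.array([plane("top",p,.012) for p in ft[2]]); print(c.round(4),[np.linalg.norm(c[i]-c[i-1]).round(4) for i in range(4)])
for i in range(4): 
  d=c[i]-c[i-1]; print(np.degrees(np.arctan2(d[1],d[0])))
pt=blob(t,(364,185,25,18),(0,0,105),(180,255,255)); print("post",pt)
c=np.array([plane("top",p,.166) for p in pt[2]]); print(c.round(4),plane("top",pt[0],.166))
bt=blob(t,(170,250,135,60),(95,120,40),(125,255,255)); print("blue",bt)
o=ray("side",(0,0))[0];print(o,ray("top",(0,0))[0])
crop(t[:,:,::-1],265,262,40,30,16,"b1")
crop(np.clip(s[:,:,::-1].astype(int)*2,0,255).astype(np.uint8),335,245,40,50,12,"b2")
E
```

```text
orange (array([382.79139073, 220.61051325]), np.float64(37.75), array([[376.33970261, 220.21617699],
       [388.5161705 , 217.51029396],
       [389.29852676, 221.03088188],
       [377.12205887, 223.73676491]])) (array([312.37708333, 179.9375    ]), np.float64(22.5), array([[310.625, 175.625],
       [313.875, 175.625],
       [313.875, 184.375],
       [310.625, 184.375]]))
(array([ 0.64250706, -0.16763209,  0.18637129]), np.float64(0.00018756933221449743))
foot (array([372.70741593, 216.7717448 ]), np.float64(1975.6875), array([[347.21750736, 192.80054474],
       [387.40523529, 184.06407928],
       [398.99143219, 237.36055756],
       [358.80370331, 246.09702301]]))
[[ 0.7304 -0.0978  0.012 ]
 [ 0.751  -0.1956  0.012 ]
 [ 0.6209 -0.2221  0.012 ]
 [ 0.6003 -0.125   0.012 ]] [np.float64(0.1329), np.float64(0.0999), np.float64(0.1328), np.float64(0.0993)]
11.794898380707334
-78.05469558844301
-168.4655536713754
102.01040357090936
post (array([375.70388986, 194.12412587]), np.float64(71.5), array([[368.91617537, 192.06029415],
       [381.19852829, 189.33088207],
       [382.62794113, 195.76323605],
       [370.34558868, 198.49264812]]))
[[ 0.7067 -0.1403  0.166 ]
 [ 0.7125 -0.1667  0.166 ]
 [ 0.6985 -0.1697  0.166 ]
 [ 0.6928 -0.1433  0.166 ]] [ 0.70216825 -0.15485372  0.166     ]
blue (array([237.68695183, 283.38717905]), np.float64(1375.3125), array([[181.76307678, 279.8121109 ],
       [280.17409515, 261.83750153],
       [285.09146881, 288.76012421],
       [186.68045044, 306.73473358]]))
[0.49775011 0.74857594 0.72049882] [ 0.51406599 -0.06155825  1.35124231]
```

View pics/b1.png

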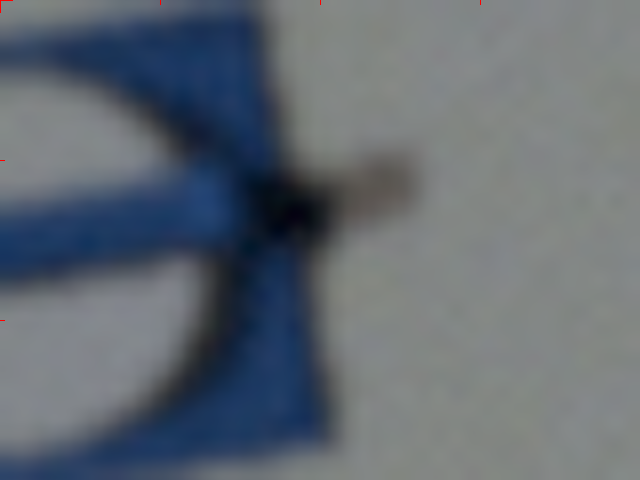

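View pics/b2.png

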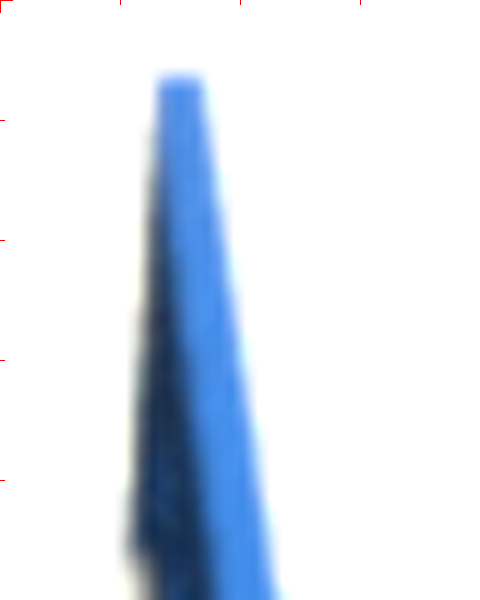

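```bash
python3 - <<'E'
from h import *
f=lambda x,y:((x+.5)/6-.5+170,(y+.5)/6-.5+250)
c=np.array([plane("top",f(*p),.022) for p in [(178,160),(668,70),(693,235),(207,325)]]);print(c.round(4),c.mean(0))
for i in range(4):
  d=c[i]-c[i-1];print(np.linalg.norm(d).round(4),np.degrees(np.arctan2(d[1],d[0])).round(1))
# bar ends: left-end mid, right
a=plane("top",f(84,251),.162);b=plane("top",f(672,150),.162);d=a-b;print(a,b,(a+b)/2,np.linalg.norm(d),np.degrees(np.arctan2(d[1],d[0])))
cen=c.mean(0);u=np.array([-np.sin(np.radians(11)),np.cos(np.radians(11)),0])
# side: near end bar top and far
print(plane("side",(350.1,251.3),.162),plane("side",(320+161/4,240+369/4),.162))
from bench import status
s=status.sense();R=Ro.from_euler('xyz',s['orientation']).as_matrix();print(R.round(4))
E
```

```text
[[0.5287 0.2604 0.022 ]
 [0.564  0.0628 0.022 ]
 [0.498  0.0528 0.022 ]
 [0.4625 0.2481 0.022 ]] [0.5133059  0.15602256 0.022     ]
0.0673 10.5
0.2007 -79.8
0.0668 -171.4
0.1985 100.3
[0.49454239 0.26025666 0.162     ] [0.53009751 0.04827547 0.162     ] [0.51231995 0.15426606 0.162     ] 0.2149422921516875 99.52146240804952
[0.52897832 0.05940067 0.162     ] [0.4936909  0.26513904 0.162     ]
[[-5.000e-04  3.910e-01  9.204e-01]
 [-1.600e-03  9.204e-01 -3.910e-01]
 [-1.000e+00 -1.700e-03  1.000e-04]]
```

```bash
cat > go.py <<'E'
import sys,numpy as np
from h import Ro
from bench import status
# go.py x y z yaw(deg of tool y axis): prints shift mm & turn in tool axes
x,y,z,yaw=map(float,sys.argv[1:5])
s=status.sense();R=Ro.from_euler('xyz',s['orientation']).as_matrix()
c,q=np.cos(np.radians(yaw)),np.sin(np.radians(yaw))
T=np.array([[0,c,q],[0,q,-c],[-1,0,0]])
print("t",s['time_s'],"pos",s['tool_pos'].round(4),"yaw",np.degrees(np.arctan2(R[1,1],R[0,1])).round(2),"F",s['ft_force'].round(2),"w",round(s['gripper_width'],3))
print("shift",(1000*R.T@(np.array([x,y,z])-s['tool_pos'])).round(1),"turn",np.degrees(Ro.from_matrix(R.T@T).as_rotvec()).round(2))
E
python3 go.py .6357 -.1688 .235 11.8
```

```text
t 0.1 pos [0.2638 0.6208 0.2304] yaw 66.98 F [-1.2   0.73 -0.18] w 0.999
shift [  -3.5 -581.2  651.1] turn [5.518e+01 5.000e-02 8.000e-02]
```

What could be mistaken for the target, by top-view pixel: the grey stand at (377,200) against the green (481,165) and yellow (384,328) stands, so I take the grey one. There is only one blue caddy, at (237,283). The crops show the canister in the pocket at the world −y end, the collar in the middle and the ring at +y. The load balances about 25 mm towards the canister, which is the hole 26 mm from the middle on the canister side.

Next I feel for the top of the disc with the fingers shut.

```bash
R="-4 -581 651 55.2 0 0 -1"; python3 -m inch '-20 -581 651 55.2 0 0 -1;-20 -581 651 55.2 0 0 -1;-20 -581 651 55.2 0 0 -1;-20 -581 651 55.2 0 0 -1;-20 -581 651 55.2 0 0 -1;-20 -581 651 55.2 0 0 -1;-20 -581 651 55.2 0 0 -1;-20 -581 651 55.2 0 0 -1' 100; python3 go.py .6357 -.1688 .235 11.8
```

```text
time_s: 0.77
tool_pos: [0.4063, 0.3177, 0.2388]
orientation: [-1.571, 1.57, -2.942]
ft_force: [1.1, 0.2, -0.3]
gripper_width: -0.004
t 0.7667 pos [0.4063 0.3177 0.2388] yaw 11.43 F [ 1.14  0.19 -0.33] w -0.004
shift [  3.7 128.5 522.3] turn [-0.37 -0.    0.02]
```

```bash
python3 -m inch '4 128 510 0 0 0 -1;4 128 510 0 0 0 -1;4 128 510 0 0 0 -1;4 128 510 0 0 0 -1;4 128 510 0 0 0 -1;4 128 510 0 0 0 -1;4 128 510 0 0 0 -1;4 128 510 0 0 0 -1'; python3 go.py .6357 -.1688 .220 11.8
```

```text
time_s: 1.43
tool_pos: [0.5517, 0.018, 0.2363]
orientation: [-2.626, 1.571, 2.292]
ft_force: [0.9, -0.6, -0.6]
gripper_width: 0.0
t 1.4333 pos [0.5517 0.018  0.2363] yaw 11.8 F [ 0.88 -0.55 -0.65] w 0.0
shift [ 16.2  44.  200. ] turn [-0.   -0.01  0.01]
```

```bash
python3 -m inch '8 42 180 0 0 0 -1;8 42 180 0 0 0 -1;8 42 180 0 0 0 -1;8 42 180 0 0 0 -1;8 42 180 0 0 0 -1;8 42 180 0 0 0 -1;8 42 180 0 0 0 -1'; python3 go.py .6357 -.1688 .215 11.8
```

```text
time_s: 2.02
tool_pos: [0.6289, -0.149, 0.2276]
orientation: [-1.55, 1.569, -2.918]
ft_force: [0.2, 1.4, -0.6]
gripper_width: -0.002
t 2.0167 pos [ 0.6289 -0.149   0.2276] yaw 11.63 F [ 0.24  1.43 -0.59] w -0.002
shift [12.6  2.7 20.7] turn [-0.17  0.    0.08]
```

```bash
python3 -m inch '6 3 20 0 0 0 -1;12 3 20 0 0 0 -1;12 3 20 0 0 0 -1;12 3 20 0 0 0 -1'; python3 go.py .6357 -.1688 .206 11.8
python3 - <<'E'
from h import *
t=camera("top");s=camera("side");crop(t,340,175,80,75,8,"c1");crop(s,265,120,100,100,6,"c2")
print(proj("top",[.6357,-.1688,.215]),proj("side",[.6357,-.1688,.215]))
E
```

```text
time_s: 2.35
tool_pos: [0.6358, -0.1646, 0.2158]
orientation: [-2.521, 1.569, 2.398]
ft_force: [1.4, -0.3, -0.2]
gripper_width: 0.004
t 2.35 pos [ 0.6358 -0.1646  0.2158] yaw 11.87 F [ 1.45 -0.32 -0.23] w 0.004
shift [ 9.8 -0.9  4.1] turn [ 0.07 -0.1   0.07]
[[384.65527004 222.41191162]] [[315.30212856 169.3861505 ]]
```

View pics/c2.png

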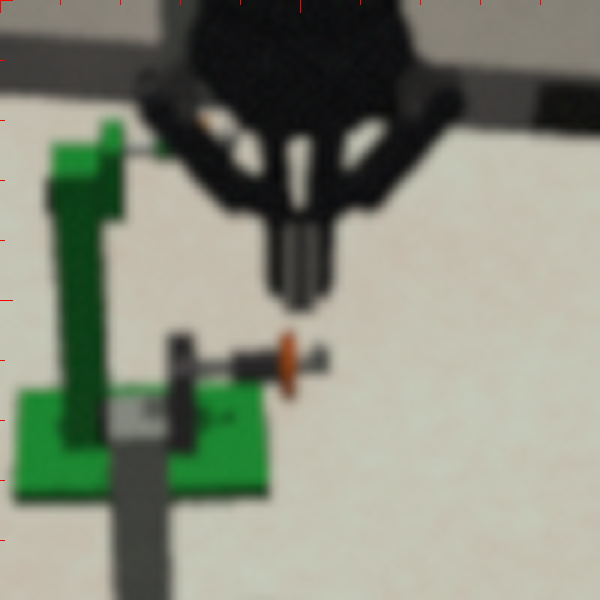

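```bash
python3 -m inch '5 -1 4 0 0 0 -1;9 -1 4 0 0 0 -1;9 -1 4 0 0 0 -1;9 -1 4 0 0 0 -1'; for i in 1; do python3 -m inch '1 0 0 0 0 0 -1;1 0 0 0 0 0 -1;1 0 0 0 0 0 -1';  python3 -m inch '1 0 0 0 0 0 -1;1 0 0 0 0 0 -1;1 0 0 0 0 0 -1'; python3 -m inch '1 0 0 0 0 0 -1;1 0 0 0 0 0 -1;1 0 0 0 0 0 -1'; done
```

```text
time_s: 2.78
tool_pos: [0.6358, -0.1707, 0.207]
orientation: [-2.053, 1.57, 2.865]
ft_force: [0.5, -0.3, -0.4]
gripper_width: 0.001
time_s: 3.03
tool_pos: [0.6362, -0.1708, 0.2064]
orientation: [1.519, 1.571, 0.154]
ft_force: [0.4, 0.1, 0.2]
gripper_width: -0.002
time_s: 3.28
tool_pos: [0.6361, -0.1708, 0.2054]
orientation: [-2.496, 1.571, 2.422]
ft_force: [-0.6, -1.1, 0.3]
gripper_width: -0.001
time_s: 3.53
tool_pos: [0.6361, -0.1709, 0.2043]
orientation: [-1.994, 1.571, 2.924]
ft_force: [-1.2, 0.4, -0.1]
gripper_width: 0.005
```

```bash
for i in 1; do python3 -m inch '1 0 0 0 0 0 -1;1 0 0 0 0 0 -1;1 0 0 0 0 0 -1';  python3 -m inch '1 0 0 0 0 0 -1;1 0 0 0 0 0 -1;1 0 0 0 0 0 -1'; python3 -m inch '1 0 0 0 0 0 -1;1 0 0 0 0 0 -1;1 0 0 0 0 0 -1'; done | grep -E "pos|force"
```

```text
tool_pos: [0.6361, -0.1708, 0.2033]
ft_force: [0.7, -0.0, 0.1]
tool_pos: [0.6361, -0.1709, 0.2023]
ft_force: [0.1, 0.3, -0.2]
tool_pos: [0.6361, -0.1708, 0.2013]
ft_force: [-0.2, 0.8, -0.5]
```

```bash
for i in 1; do python3 -m inch '1 0 0 0 0 0 -1;1 0 0 0 0 0 -1;1 0 0 0 0 0 -1';  python3 -m inch '1 0 0 0 0 0 -1;1 0 0 0 0 0 -1;1 0 0 0 0 0 -1'; done | grep -E "pos|force"
```

```text
tool_pos: [0.6362, -0.1709, 0.2005]
ft_force: [-0.2, -0.7, 0.8]
tool_pos: [0.6363, -0.1709, 0.1996]
ft_force: [-1.0, 0.1, 1.5]
```

```bash
for i in 1; do python3 -m inch '1 0 0 0 0 0 -1;1 0 0 0 0 0 -1;1 0 0 0 0 0 -1';  python3 -m inch '1 0 0 0 0 0 -1;1 0 0 0 0 0 -1;1 0 0 0 0 0 -1'; done | grep -E "pos|force"
python3 - <<'E'
from h import *
s=camera("side");crop(s,265,120,100,100,6,"c3")
E
```

```text
tool_pos: [0.6363, -0.171, 0.1986]
ft_force: [-0.4, 0.3, 3.6]
tool_pos: [0.6363, -0.1709, 0.1977]
ft_force: [-0.4, -0.1, 5.4]
```

View pics/c3.png

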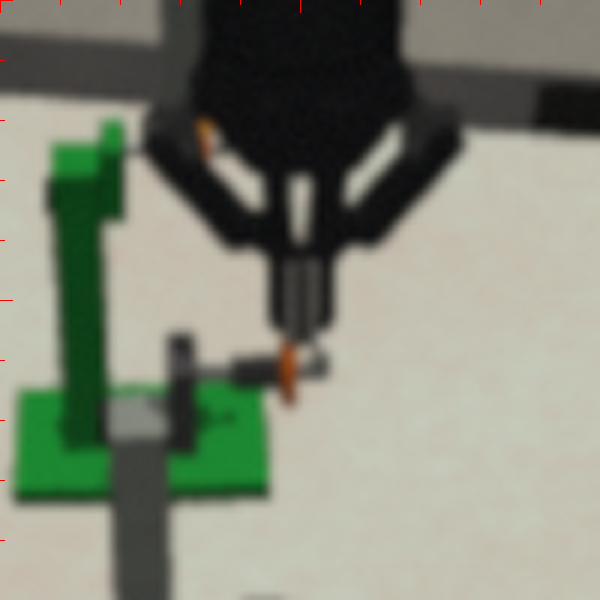

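```bash
python3 go.py .5106 .1649 .24 9.8; python3 -m inch '-40 0 0 0 0 0 -1;-44 0 0 0 0 0 -1;-44 -70 -340 -2 0 0 1;-44 -70 -340 -2 0 0 1;-44 -70 -340 -2 0 0 1;-44 -70 -340 -2 0 0 1;-44 -70 -340 -2 0 0 1;-44 -70 -340 -2 0 0 1'|grep pos; python3 go.py .5106 .1649 .21 9.8;
```

```text
t 5.3333 pos [ 0.6363 -0.1709  0.1977] yaw 11.77 F [-0.73  0.22  4.74] w -0.001
shift [ -42.4  -54.5 -354.4] turn [ 1.97  0.01 -0.02]
tool_pos: [0.5357, 0.0602, 0.2412]
t 6.0 pos [0.5357 0.0602 0.2412] yaw 13.77 F [ 0.19 -0.23 -0.33] w 0.844
shift [  31.2    0.6 -107.7] turn [ 3.97 -0.01 -0.01]
```

```bash
python3 -m inch '0 1 -95 4 0 0 1;0 1 -95 4 0 0 1;10 1 -95 4 0 0 1;30 1 -95 4 0 0 1;30 1 -95 4 0 0 1'|grep pos; python3 go.py .5106 .1649 .132 9.8;
```

```text
tool_pos: [0.5128, 0.1521, 0.2084]
t 6.4167 pos [0.5128 0.1521 0.2084] yaw 9.98 F [-1.11  0.93 -0.47] w 1.001
shift [ 76.4   0.4 -13.1] turn [0.18 0.07 0.27]
```

```bash
python3 -m inch '0 0 -13 0 0 0 1;0 0 -13 0 0 0 1;0 0 -13 0 0 0 1;0 0 -13 0 0 0 1'|grep pos
python3 - <<'E'
from h import *
t=camera("top");s=camera("side");crop(t,165,235,130,95,6,"d1");crop(s,310,200,90,150,4,"d2")
E
python3 go.py .5106 .1649 .132 9.8;
```

```text
tool_pos: [0.5136, 0.1636, 0.2122]
t 6.85 pos [0.5135 0.1633 0.212 ] yaw 9.71 F [-0.55  0.41 -1.09] w 1.001
shift [80.  -2.6 -2. ] turn [-0.09 -0.01 -0.06]
```

View pics/d1.png

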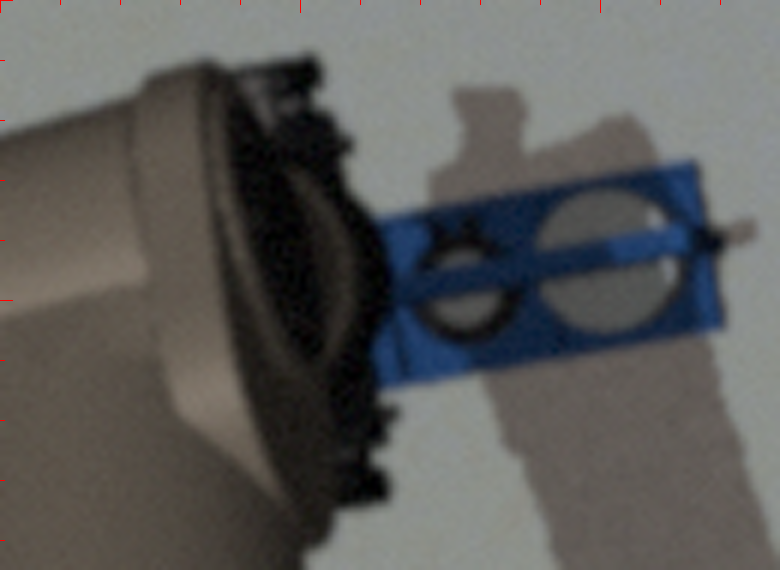

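View pics/d2.png

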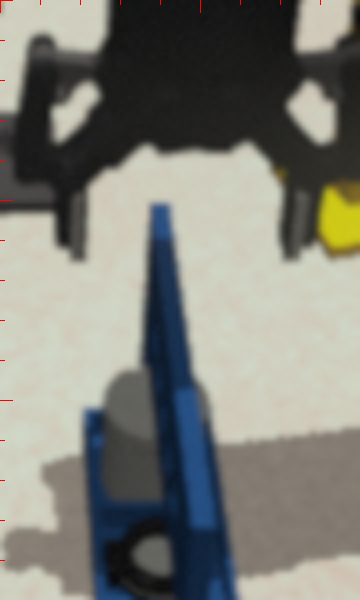

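```bash
python3 -m inch '0 -2.5 -1.5 0 0 0 1;30 -2.5 -1.5 0 0 0 1;60 -2.5 -1.5 0 0 0 1;76 -2.5 -1.5 0 0 0 1;79 -2.5 -1.5 0 0 0 1;80 -2.5 -1.5 0 0 0 1;80 -2.5 -1.5 0 0 0 1'|grep -E "pos|force"; python3 go.py .5106 .1649 .132 9.8;
```

```text
tool_pos: [0.5108, 0.165, 0.1322]
ft_force: [0.2, -0.3, 0.3]
t 7.4333 pos [0.5108 0.165  0.1322] yaw 9.76 F [ 0.18 -0.28  0.31] w 1.0
shift [ 0.2 -0.2  0. ] turn [-0.04 -0.01 -0.06]
```

```bash
python3 -m inch '0 0 0 0 0 0 0;0 0 0 0 0 0 -.4;0 0 0 0 0 0 -.7;0 0 0 0 0 0 -1;0 0 0 0 0 0 -1;0 0 0 0 0 0 -1;0 0 0 0 0 0 -1;0 0 0 0 0 0 -1' 100|grep -E "pos|force|wid"; python3 go.py .5106 .1649 .132 9.8;
python3 -m inch '-5 0 0 0 0 0 -1;-12 0 0 0 0 0 -1;-20 0 0 0 0 0 -1;-20 0 0 0 0 0 -1;-20 0 0 0 0 0 -1' |grep -E "pos|force|wid"; python3 - <<'E'
from h import *
from bench import status
print(status.sense()['wrist_torque'])
t=camera("top");s=camera("side");crop(t,165,235,130,95,6,"e1");crop(s,310,200,90,150,4,"e2")
E
```

```text
tool_pos: [0.5106, 0.1651, 0.1318]
ft_force: [-0.6, -0.0, 4.7]
gripper_width: 0.101
t 8.1 pos [0.5106 0.1651 0.1318] yaw 9.78 F [-0.6  -0.    4.71] w 0.101
shift [-0.2  0.   0.2] turn [-0.02 -0.02 -0.04]
tool_pos: [0.5104, 0.1651, 0.1518]
ft_force: [0.6, 0.1, -7.3]
gripper_width: 0.101
[0.21064629 0.03754998 0.01563229]
```

View pics/e1.png

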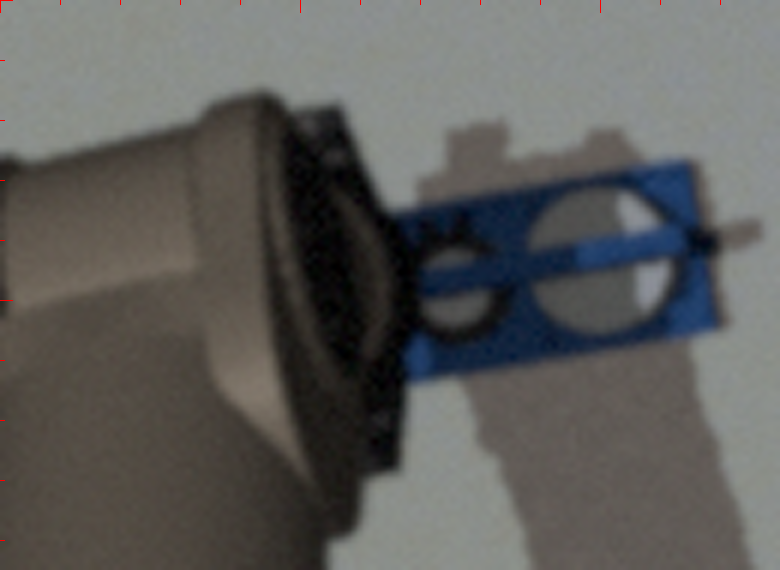

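View pics/e2.png

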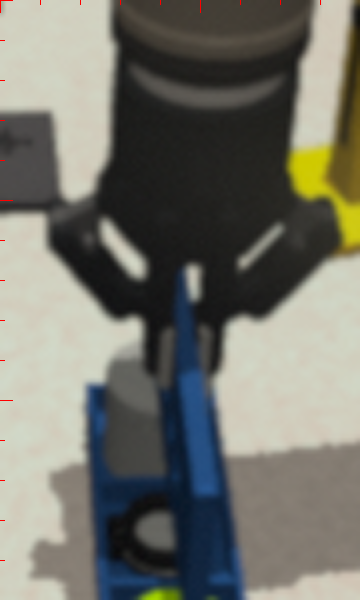

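```bash
python3 - <<'E'
from h import *
f6=lambda x,y:((x+.5)/6-.5+165,(y+.5)/6-.5+235); f4=lambda x,y:((x+.5)/4-.5+310,(y+.5)/4-.5+200)
import cv2
im=cv2.imread("pics/e1.png")[:,:,0].astype(float)
# profile along bar from (420,284) to (740,230)
a=np.array([430,281.]);b=np.array([745,230.])
d=(b-a)/np.linalg.norm(b-a)
for s in range(200,321,6):
    p=a+d*s; n=np.array([-d[1],d[0]])
    v=np.mean([im[int(round((p+n*k)[1])),int(round((p+n*k)[0]))] for k in(-4,-2,0,2,4)]); print(s,p.round(0),v.round(0))
yaw=np.radians(9.78);ux=np.array([np.cos(yaw),np.sin(yaw),0]);uy=np.array([-np.sin(yaw),np.cos(yaw),0])
g=np.array([.5104,.1651,.182])
print("nom ends top", [ (proj("top",g+uy*k)).round(1) for k in(.095,-.111)],[ (proj("side",g+uy*k)).round(1) for k in(.095,-.111)])
print("side near obs",f4(204,496))
E
```

```text
200 [627. 249.] 105.0
206 [633. 248.] 104.0
212 [639. 247.] 104.0
218 [645. 246.] 103.0
224 [651. 245.] 105.0
230 [657. 244.] 106.0
236 [663. 243.] 107.0
242 [669. 242.] 107.0
248 [675. 241.] 103.0
254 [681. 240.] 89.0
260 [687. 239.] 57.0
266 [693. 238.] 28.0
272 [699. 238.] 27.0
278 [704. 237.] 31.0
284 [710. 236.] 38.0
290 [716. 235.] 58.0
296 [722. 234.] 79.0
302 [728. 233.] 87.0
308 [734. 232.] 90.0
314 [740. 231.] 88.0
320 [746. 230.] 88.0
nom ends top [array([[181.8, 291.7]]), array([[277.2, 274.9]])] [array([[361. , 320.9]]), array([[350.7, 242.3]])]
side near obs (360.625, 323.625)
```

```bash
cat > prof.py <<'E'
from h import *
def edge(im,a,b,ch=2,half=1.0):
    """im RGB raw; sample channel along a->b (pixels), returns samples"""
    a=np.array(a,float);b=np.array(b,float);L=np.linalg.norm(b-a);d=(b-a)/L;n=np.array([-d[1],d[0]])
    S=np.arange(0,L,.25);v=np.zeros(len(S))
    for k in(-half,-half/2,0,half/2,half):
        P=a+np.outer(S,d)+n*k
        v+=cv2.remap(im[:,:,ch].astype(np.float32),P[:,0].astype(np.float32)[None],P[:,1].astype(np.float32)[None],cv2.INTER_LINEAR)[0]/5
    return S,a+np.outer(S,d),v
E
python3 - <<'E'
from prof import *
t=cv2.imread("pics/top0.png")[:,:,::-1]
for ch in(0,2):
  S,Pt,v=edge(t,(270,276.7),(288,273.6),ch); print([(p[0].round(1),int(x)) for p,x in zip(Pt[::2],v[::2])])
  S,Pt,v=edge(t,(192,290.2),(178,292.6),ch); print([(p[0].round(1),int(x)) for p,x in zip(Pt[::2],v[::2])])
yaw=np.radians(9.8);uy=np.array([-np.sin(yaw),np.cos(yaw),0]);g=np.array([.5106,.165,.162])
for k in(-.115,-.111,-.107,.091,.095,.099):print(k,proj("top",g+uy*k),proj("side",g+uy*k))
s=cv2.imread("pics/side0.png")[:,:,::-1]
print(s[325:345,360,2],s[246:258,350,2])
E
```

```text
[(np.float64(270.0), 29), (np.float64(270.5), 31), (np.float64(271.0), 33), (np.float64(271.5), 33), (np.float64(272.0), 32), (np.float64(272.5), 32), (np.float64(273.0), 33), (np.float64(273.4), 32), (np.float64(273.9), 31), (np.float64(274.4), 32), (np.float64(274.9), 33), (np.float64(275.4), 33), (np.float64(275.9), 34), (np.float64(276.4), 33), (np.float64(276.9), 32), (np.float64(277.4), 31), (np.float64(277.9), 30), (np.float64(278.4), 26), (np.float64(278.9), 21), (np.float64(279.4), 17), (np.float64(279.9), 14), (np.float64(280.3), 11), (np.float64(280.8), 8), (np.float64(281.3), 6), (np.float64(281.8), 6), (np.float64(282.3), 8), (np.float64(282.8), 11), (np.float64(283.3), 15), (np.float64(283.8), 22), (np.float64(284.3), 34), (np.float64(284.8), 46), (np.float64(285.3), 60), (np.float64(285.8), 73), (np.float64(286.3), 82), (np.float64(286.8), 89), (np.float64(287.2), 92), (np.float64(287.7), 93)]
[(np.float64(192.0), 32), (np.float64(191.5), 32), (np.float64(191.0), 31), (np.float64(190.5), 31), (np.float64(190.0), 32), (np.float64(189.5), 33), (np.float64(189.0), 32), (n
[... 2058 characters left out ...]
81.2), 132), (np.float64(180.7), 132), (np.float64(180.2), 131), (np.float64(179.7), 131), (np.float64(179.2), 132), (np.float64(178.7), 132), (np.float64(178.2), 132)]
-0.115 [[280.00413833 274.55340238]] [[349.85781305 248.86074163]]
-0.111 [[278.17491992 274.87693772]] [[350.01583694 250.10507155]]
-0.107 [[276.34594617 275.20042459]] [[350.17501889 251.3583893 ]]
0.091 [[186.15227947 291.14633464]] [[359.8452824  327.25274643]]
0.095 [[184.33776026 291.46700465]] [[360.08548079 329.13183254]]
0.099 [[182.52356834 291.78761166]] [[360.32788425 331.02787642]]
[118 116 117 117 119 118 102  74  57  56  55  55  55  55  54  55  54  55
  55  55] [173 172 170 167 151 129 121 117 117 117 117 115]
```

```bash
python3 - <<'E'
from h import *
for p in[(383,327),(397,358),(395,350),(388,320)]: print(p,plane("top",p,.18),plane("top",p,.012))
for p in [(352,317),(390,300),(411,348),(376,365)]:print(plane("top",p,.012))
E
python3 go.py .560 -.1445 .235 11.8
```

```text
(383, 327) [ 0.4192529  -0.16645902  0.18      ] [ 0.40565315 -0.18150572  0.012     ]
(397, 358) [ 0.35479192 -0.19503687  0.18      ] [ 0.33194606 -0.21418271  0.012     ]
(395, 350) [ 0.37138437 -0.19104232  0.18      ] [ 0.35091849 -0.20961518  0.012     ]
(388, 320) [ 0.43383544 -0.17705896  0.18      ] [ 0.42232737 -0.19362608  0.012     ]
[ 0.42965569 -0.10743561  0.012     ]
[ 0.47012759 -0.19889782  0.012     ]
[ 0.35563168 -0.24779475  0.012     ]
[ 0.31537083 -0.16397639  0.012     ]
t 8.6167 pos [0.5099 0.1649 0.1512] yaw 9.78 F [ 0.27  0.21 -7.79] w 0.1
shift [-83.8  -3.3 313.4] turn [-2.02 -0.    0.03]
```

```bash
python3 -m inch '-8 0 0 0 0 0 -1;-20 0 5 0 0 0 -1;-36 -1 15 0 0 0 -1;-52 -1 30 -.5 0 0 -1;-66 -1 48 -1 0 0 -1;-76 -1 70 -1.5 0 0 -1;-82 -2 94 -2 0 0 -1;-84 -2 118 -2 0 0 -1'|grep -E "pos|force"; python3 -m inch '0 0 24 0 0 0 -1;0 0 48 0 0 0 -1;0 0 72 0 0 0 -1;0 0 96 0 0 0 -1;0 0 120 0 0 0 -1;0 0 142 0 0 0 -1;0 0 160 0 0 0 -1;0 0 174 0 0 0 -1'|grep -E "pos|force";python3 go.py .570 -.1445 .235 11.8
```

```text
tool_pos: [0.529, 0.0468, 0.2378]
ft_force: [-0.1, -0.2, -6.6]
tool_pos: [0.5636, -0.1249, 0.2365]
ft_force: [-0.5, 0.7, -7.1]
t 9.95 pos [ 0.5636 -0.1249  0.2365] yaw 11.64 F [-0.48  0.67 -7.09] w 0.093
shift [ 1.5  2.3 20.5] turn [-0.16  0.06 -0.02]
```

```bash
python3 -m inch '0 1 8 0 0 0 -1;0 2 16 0 0 0 -1;1 2 20 0 0 0 -1;1 2 20 0 0 0 -1;1 2 20 0 0 0 -1;1 2 20 0 0 0 -1'|grep -E "pos|force"; python3 - <<'E'
from h import *
from bench import status
t=camera("top");s=camera("side");cv2.imwrite("pics/f_t.png",t[:,:,::-1]);cv2.imwrite("pics/f_s.png",s[:,:,::-1])
crop(t,290,170,140,110,5,"f1");crop(s,265,120,120,130,4,"f2");print(status.sense()['wrist_torque'])
E
python3 go.py .570 -.1445 .235 11.8
```

```text
tool_pos: [0.5698, -0.14, 0.2342]
ft_force: [-0.7, 0.1, -6.8]
[0.24036793 0.05757326 0.01530331]
t 10.55 pos [ 0.5698 -0.1402  0.2343] yaw 11.85 F [ 1.66  0.06 -6.93] w 0.1
shift [-0.7 -0.7  4.3] turn [ 0.05 -0.03  0.01]
```

View pics/f1.png

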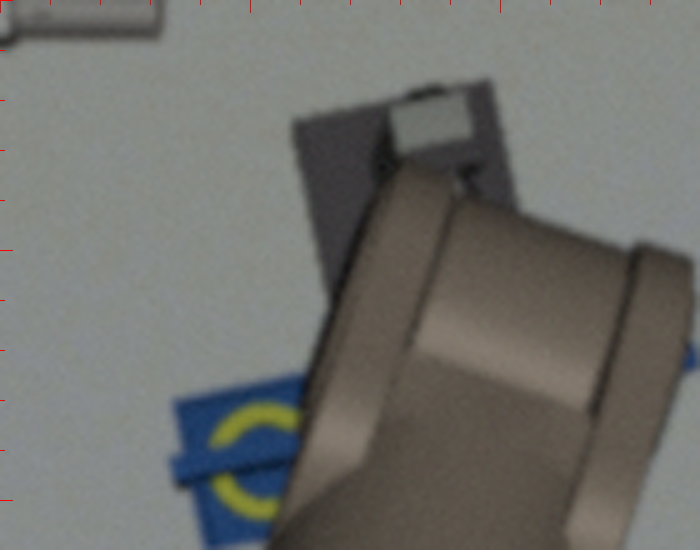

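View pics/f2.png

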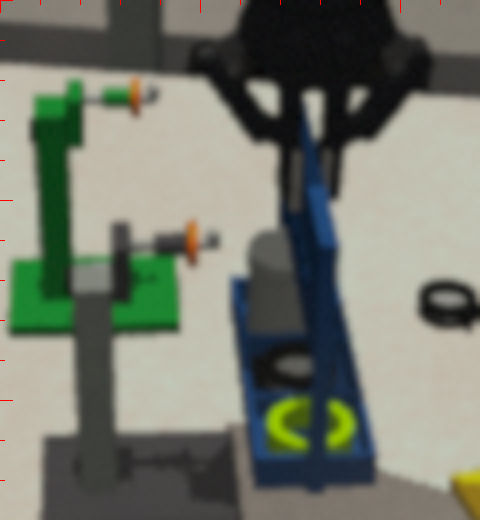

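```bash
python3 - <<'E'
from prof import *
t=cv2.imread("pics/f_t.png")[:,:,::-1]
S,Pt,v=edge(t,(334,263),(317,266.4),0); print([(p[0].round(1),int(x)) for p,x in zip(Pt[::2],v[::2])])
yaw=np.radians(11.8);uy=np.array([-np.sin(yaw),np.cos(yaw),0]);ux=np.array([uy[1],-uy[0],0]);g=np.array([.5698,-.1402,.2644])
for k in(.091,.095,.099):print(k,proj("top",g+uy*k),proj("side",g+uy*k))
s=cv2.imread("pics/f_s.png")[:,:,::-1]
print(s[165:195,345,2])
# disc relative: top-only
S0=np.array([.6905,-.1573,0])
for n,p,z in(("top",(382.79,220.61),.192),("side",(312.38,179.94),.1863)):
  q=plane(n,p,z)-S0;print(n,q@ux,q@uy)
q=plane("top",(375.70,194.12),.166)-S0;print("post",q@ux,q@uy)
q=g-S0;print("tcp",q@ux,q@uy)
E
```

```text
[(np.float64(334.0), 36), (np.float64(333.5), 35), (np.float64(333.0), 34), (np.float64(332.5), 32), (np.float64(332.0), 31), (np.float64(331.5), 30), (np.float64(331.1), 28), (np.float64(330.6), 26), (np.float64(330.1), 25), (np.float64(329.6), 26), (np.float64(329.1), 27), (np.float64(328.6), 27), (np.float64(328.1), 27), (np.float64(327.6), 28), (np.float64(327.1), 28), (np.float64(326.6), 29), (np.float64(326.2), 30), (np.float64(325.7), 36), (np.float64(325.2), 45), (np.float64(324.7), 62), (np.float64(324.2), 82), (np.float64(323.7), 100), (np.float64(323.2), 117), (np.float64(322.7), 127), (np.float64(322.2), 132), (np.float64(321.7), 134), (np.float64(321.3), 133), (np.float64(320.8), 134), (np.float64(320.3), 134), (np.float64(319.8), 134), (np.float64(319.3), 134), (np.float64(318.8), 135), (np.float64(318.3), 136), (np.float64(317.8), 135), (np.float64(317.3), 135)]
0.091 [[327.32115053 262.95402139]] [[347.07594619 178.65620862]]
0.095 [[325.32756931 263.37918647]] [[347.28712066 179.62592744]]
0.099 [[323.33419769 263.80430166]] [[347.49978069 180.60240316]]
[ 79  98 114 120 120 120 121 120 119 119 119 118 117 111 107 101  80  57
  49  50  52  53  53  53  54  54  55  55  56  56]
top -0.04949946193696292 0.0003208691664482687
side -0.049196140209943284 -0.0003844703342600395
post 0.011932423277685393 1.471947160090339e-05
tcp -0.1146524113370408 0.04142130580512892
```

```bash
python3 go.py .6003 -.1409 .2031 11.8
```

```text
t 10.55 pos [ 0.5698 -0.1402  0.2343] yaw 11.85 F [ 1.66  0.06 -6.93] w 0.1
shift [31.2 29.7  7. ] turn [ 0.05 -0.03  0.01]
```

```bash
python3 -m inch '5 4 2 0 0 0 -1;12 10 4 0 0 0 -1;19 18 6 0 0 0 -1;26 25 7 0 0 0 -1;30 29 7 0 0 0 -1;31 30 7 0 0 0 -1;31 30 7 0 0 0 -1;31 30 7 0 0 0 -1'|grep -E "pos|force"; python3 - <<'E'
from h import *
t=camera("top");s=camera("side");cv2.imwrite("pics/g_t.png",t[:,:,::-1]);cv2.imwrite("pics/g_s.png",s[:,:,::-1])
crop(s,265,120,120,130,6,"g2")
E
python3 go.py .6003 -.1409 .2031 11.8
```

```text
tool_pos: [0.6005, -0.1421, 0.2033]
ft_force: [-0.8, 0.0, -8.0]
t 11.3167 pos [ 0.6006 -0.1422  0.2037] yaw 11.75 F [ 0.31  0.41 -7.52] w 0.101
shift [ 0.6  0.  -1.3] turn [-0.05  0.01 -0.02]
```

View pics/g2.png

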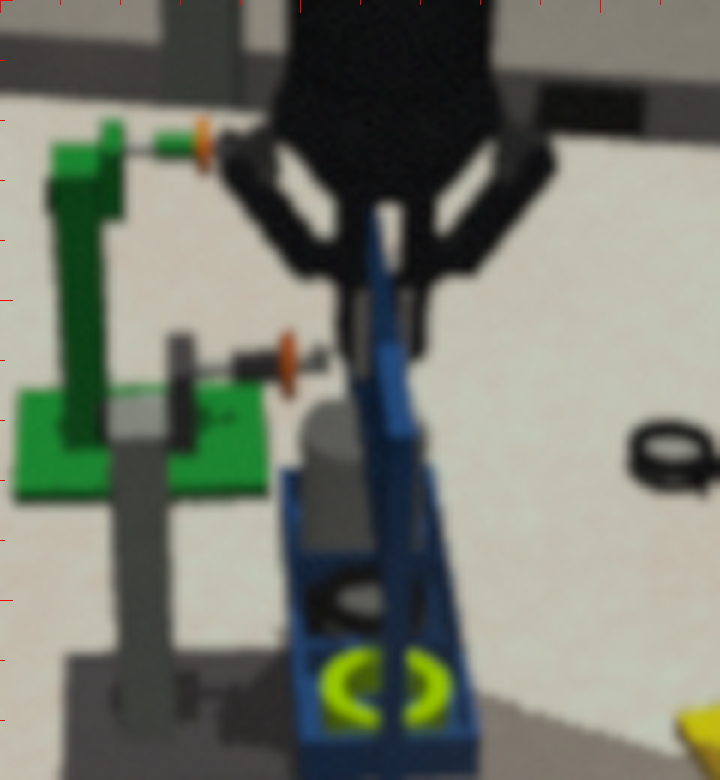

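```bash
python3 -m inch '0.3 4 -1.3 0 0 0 -1;0.5 9 -1.3 0 0 0 -1;0.5 12 -1.3 0 0 0 -1;0.5 12 -1.3 0 0 0 -1;0.5 12 -1.3 0 0 0 -1'|grep -E "pos|force"; python3 go.py .6121 -.1384 .2031 11.8; python3 -m inch '0 1 0 0 0 0 -1;0 2 0 0 0 0 -1;0 3 0 0 0 0 -1;0 4 0 0 0 0 -1;0 4 0 0 0 0 -1'|grep -E "pos|force"; python3 go.py .616 -.1376 .2031 11.8
```

```text
tool_pos: [0.6124, -0.138, 0.2029]
ft_force: [0.5, 0.6, -7.1]
t 11.7333 pos [ 0.6124 -0.138   0.2029] yaw 11.81 F [ 0.47  0.59 -7.07] w 0.102
shift [-0.2 -0.4  0.3] turn [0.01 0.   0.  ]
tool_pos: [0.6163, -0.1373, 0.2029]
ft_force: [0.3, 0.4, -7.1]
t 12.15 pos [ 0.6163 -0.1373  0.2029] yaw 11.79 F [ 0.27  0.43 -7.12] w 0.096
shift [-0.2 -0.4  0.2] turn [-0.01  0.   -0.01]
```

```bash
for i in 1 2; do python3 -m inch '0 1 0 0 0 0 -1;0 2 0 0 0 0 -1;0 3 0 0 0 0 -1;0 3 0 0 0 0 -1;0 3 0 0 0 0 -1'|grep -E "pos|force";done; python3 - <<'E'
from h import *
s=camera("side");crop(s,295,150,60,60,10,"h2")
from bench import status
print(status.sense()['wrist_torque'],status.sense()['ft_force'])
E
```

```text
tool_pos: [0.6191, -0.1367, 0.2029]
ft_force: [-0.0, -0.2, -6.5]
tool_pos: [0.622, -0.1361, 0.2029]
ft_force: [0.6, 0.0, -6.6]
[0.24184601 0.02728189 0.00339068] [-0.30806134  0.56586475 -7.12132456]
```

View pics/h2.png

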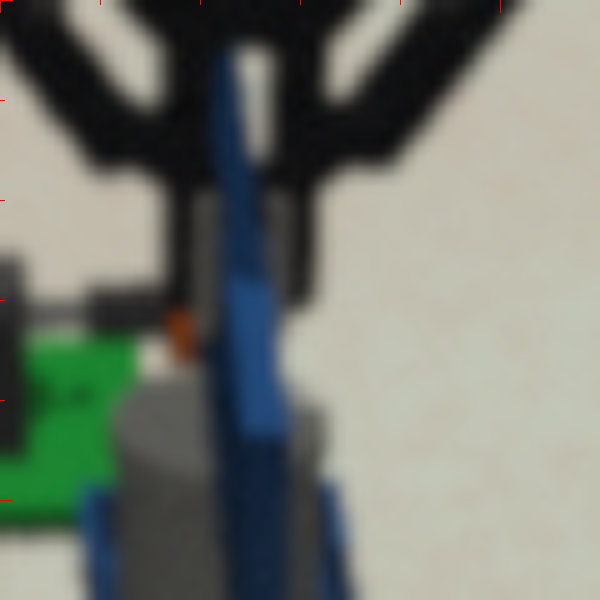

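```bash
for i in 1 2; do python3 -m inch '0 1 0 0 0 0 -1;0 2 0 0 0 0 -1;0 3 0 0 0 0 -1;0 3 0 0 0 0 -1;0 3 0 0 0 0 -1'|grep -E "pos|force";done;for i in 1 2; do python3 -m inch '0 1 0 0 0 0 -1;0 2 0 0 0 0 -1;0 2 0 0 0 0 -1;0 2 0 0 0 0 -1'|grep -E "pos|force";done; python3 - <<'E'
from h import *
from bench import status
print(status.sense()['wrist_torque'],status.sense()['ft_force'])
s=camera("side");crop(s,295,150,60,60,10,"i2")
E
```

```text
tool_pos: [0.6249, -0.1355, 0.2028]
ft_force: [-0.1, 0.4, -7.3]
tool_pos: [0.6275, -0.1351, 0.2027]
ft_force: [-2.1, -0.4, -6.6]
tool_pos: [0.6295, -0.1346, 0.2028]
ft_force: [-1.4, -0.6, -7.5]
tool_pos: [0.6315, -0.1342, 0.2028]
ft_force: [-3.8, -1.3, -7.1]
[ 0.0554981   0.82618695 -0.13500405] [-3.77651495 -1.31760256 -7.09837519]
```

View pics/i2.png

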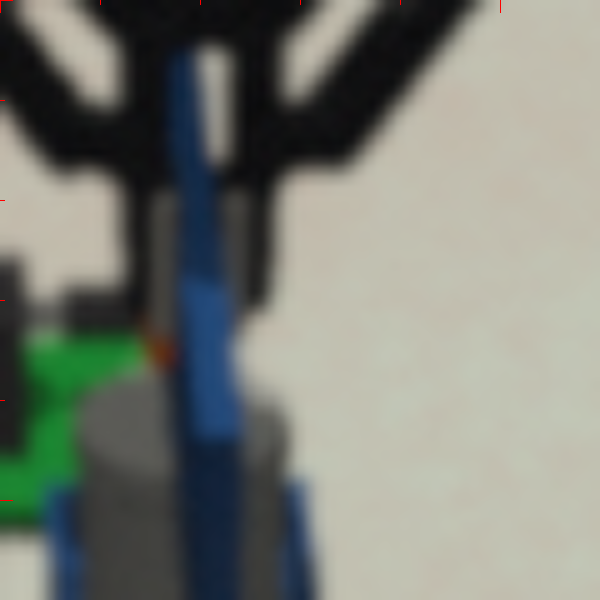

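```bash
python3 -m inch '0 1 0 0 0 0 -1;0 2 0 0 0 0 -1;0 2 0 0 0 0 -1;0 2 0 0 0 0 -1'|grep -E "pos|force"; python3 -m inch '1 0 0 0 0 0 -1;2 0 0 0 0 0 -1;3 0 0 0 0 0 -1;3 0 0 0 0 0 -1'|grep -E "pos|force"; python3 -m inch '1 0 0 0 0 0 -1;2 0 0 0 0 0 -1;3 0 0 0 0 0 -1;3 0 0 0 0 0 -1'|grep -E "pos|force"
```

```text
tool_pos: [0.6335, -0.1338, 0.2028]
ft_force: [-4.4, -0.8, -6.1]
tool_pos: [0.6338, -0.1338, 0.2]
ft_force: [-3.7, -1.1, -4.3]
tool_pos: [0.6336, -0.1338, 0.1967]
ft_force: [-4.7, -2.3, -3.8]
```

```bash
for i in 1 2 ; do python3 -m inch '1 0 0 0 0 0 -1;2 0 0 0 0 0 -1;2 0 0 0 0 0 -1;2 0 0 0 0 0 -1'|grep -E "pos|force"; done; python3 - <<'E'
from h import *
s=camera("side");crop(s,285,150,70,60,10,"j2")
E
```

```text
tool_pos: [0.6336, -0.1338, 0.1948]
ft_force: [-4.4, -1.4, -5.0]
tool_pos: [0.6338, -0.1337, 0.1931]
ft_force: [-4.7, -0.1, -1.8]
```

View pics/j2.png

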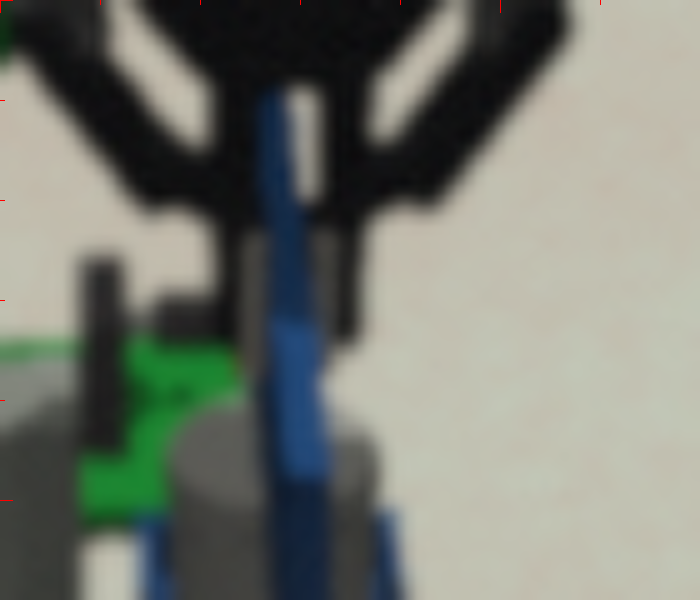

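```bash
for i in 1 2 3; do python3 -m inch '1 0 0 0 0 0 -1;1 0 0 0 0 0 -1;1 0 0 0 0 0 -1'|grep -E "pos|force"; done; python3 - <<'E'
from bench import status
print(status.sense()['wrist_torque'])
E
```

```text
tool_pos: [0.6338, -0.1337, 0.1922]
ft_force: [-4.5, -0.9, -1.1]
tool_pos: [0.6339, -0.1337, 0.1914]
ft_force: [-6.4, -0.3, 0.5]
tool_pos: [0.6339, -0.1337, 0.1906]
ft_force: [-5.7, 0.0, 2.0]
[-0.07462408  1.32539015 -0.18660274]
```

```bash
python3 -m inch '-.5 -1 0 0 0 0 -1;-.8 -1.8 0 0 0 0 -1;-.8 -1.8 0 0 0 0 -1;-.8 -1.8 0 0 0 0 -1;-.8 -1.8 0 0 0 0 -1'|grep -E "pos|force";  python3 - <<'E'
from bench import status
s=status.sense();print(s['wrist_torque'],s['ft_force'])
E
```

```text
tool_pos: [0.633, -0.1339, 0.1912]
ft_force: [-1.0, 0.5, 0.2]
[-0.046444    0.03452406 -0.11948745] [-0.99120951  0.46450261  0.17454343]
```

```bash
python3 -m inch '0 .5 0 0 0 0 -.75;0 .5 0 0 0 0 -.6;0 .5 0 0 0 0 -.5;0 .5 0 0 0 0 -.4;0 .5 0 0 0 0 -.4;0 .5 0 0 0 0 -.4' 20|grep -E "pos|force|wid";  python3 - <<'E'
from h import *
from bench import status
s=camera("side");crop(s,275,140,110,130,6,"k2");cv2.imwrite("pics/k_s.png",s[:,:,::-1])
E
```

```text
tool_pos: [0.6325, -0.134, 0.1907]
ft_force: [1.0, -0.1, 0.2]
gripper_width: 0.298
```

View pics/k2.png

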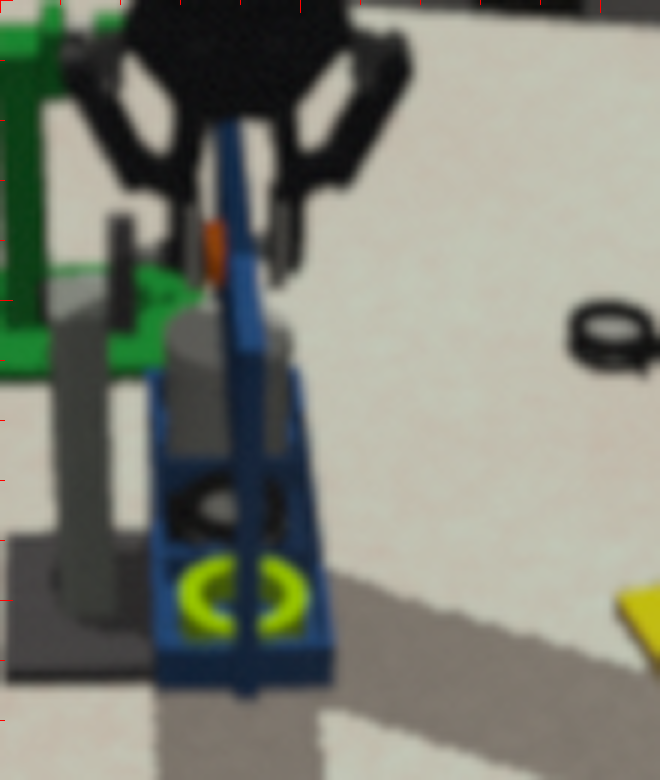

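The picture shows the bar hanging free between the open fingers, at about (313,190). The disc is pressed behind it at (311,182), and all three items are still in their pockets. I'm retreating straight up and then clear.

```bash
python3 -m inch '-4 0 0 0 0 0 -.4;-12 0 0 0 0 0 -.4;-22 0 0 0 0 0 -.4;-34 0 0 0 0 0 -.4;-50 0 0 0 0 0 -.4;-75 0 0 0 0 0 -.4;-100 0 0 0 0 0 -.4;-110 0 0 0 0 0 -.4'|grep -E "pos|force|wid"; python3 -m inch '0 0 -20 0 0 0 0;0 -10 -60 0 0 0 0;0 -40 -95 0 0 0 0;0 -60 -130 0 0 0 0;0 -80 -170 0 0 0 0;0 -100 -210 0 0 0 0;0 -110 -240 0 0 0 0;0 -110 -240 0 0 0 0'|grep -E "pos|force"; python3 - <<'E'
from h import *
s=camera("side");t=camera("top");cv2.imwrite("pics/l_s.png",s[:,:,::-1]);cv2.imwrite("pics/l_t.png",t[:,:,::-1]);crop(s,260,140,100,130,6,"l2");crop(t,310,170,120,100,6,"l1")
E
```

```text
tool_pos: [0.6339, -0.1349, 0.3058]
ft_force: [0.9, -0.8, 0.4]
gripper_width: 0.299
tool_pos: [0.4718, 0.0856, 0.301]
ft_force: [0.9, -0.1, -0.9]
```

View pics/l2.png

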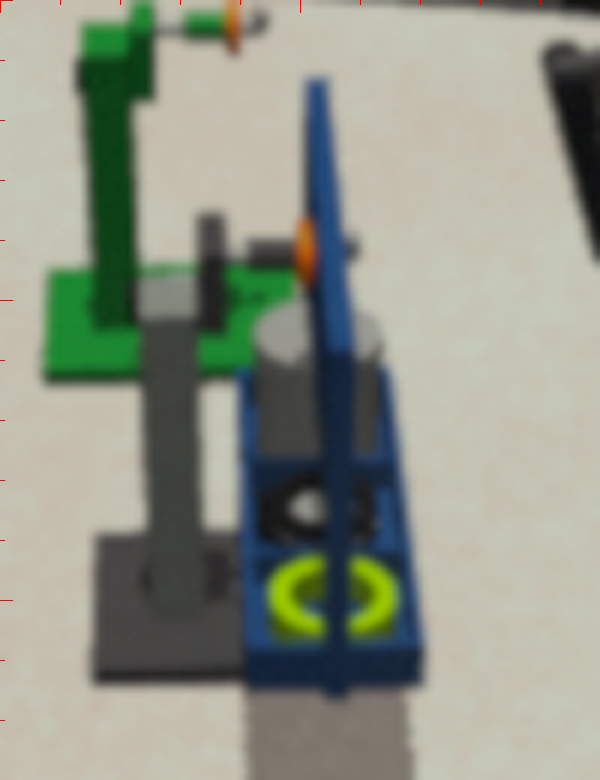

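View pics/l1.png

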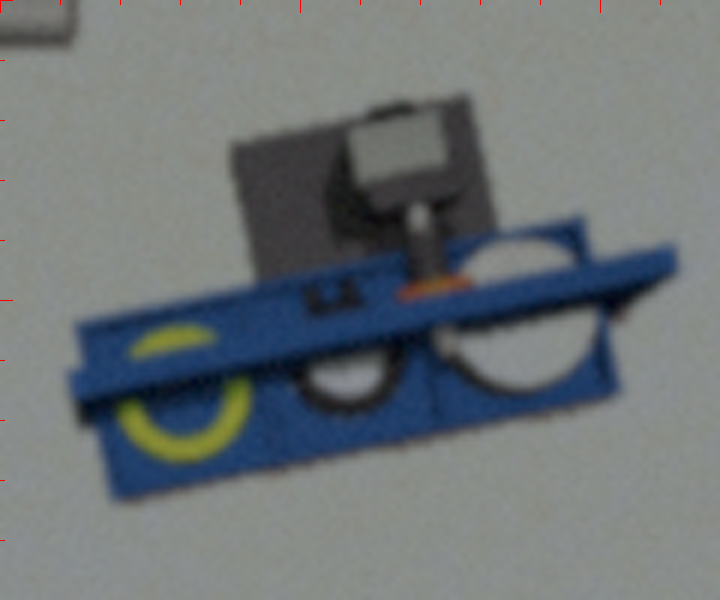

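```bash
python3 - <<'E'
from h import *
ft=lambda x,y:((x+.5)/6-.5+310,(y+.5)/6-.5+170); fs=lambda x,y:((x+.5)/6-.5+260,(y+.5)/6-.5+140)
a=tri(fs(316,79),ft(677,258));b=tri(fs(341,350),ft(70,383));print(a,b)
S0=np.array([.6905,-.1573,0]);y=np.radians(11.8);ux=np.array([np.cos(y),np.sin(y),0]);uy=np.array([-ux[1],ux[0],0])
for p in(a[0],b[0]):print((p-S0)@ux,(p-S0)@uy,p[2])
from bench import status
print(status.sense()['time_s'])
E
python3 -m inch '0 0 0 0 0 0 0;0 0 0 0 0 0 0;0 0 0 0 0 0 0;0 0 0 0 0 0 0;0 0 0 0 0 0 0;0 0 0 0 0 0 0;0 0 0 0 0 0 0;0 0 0 0 0 0 0'
python3 - <<'E'
from h import *
s=camera("side");a=cv2.imread("pics/l_s.png")[:,:,::-1]
d=np.abs(s[140:270,260:360].astype(int)-a[140:270,260:360]).max(2);print((d>40).sum())
E
```

```text
(array([ 0.65523201, -0.24573324,  0.21879499]), np.float64(0.000390182424720281)) (array([ 0.61326535, -0.03850499,  0.21870575]), np.float64(0.0003147234253983698))
-0.05260692952247295 -0.07935225392609237 0.2187949897826792
-0.05130936725949062 0.13207873714731863 0.21870575072182336
19.45
time_s: 20.12
tool_pos: [0.4758, 0.0784, 0.3006]
orientation: [-1.153, 1.571, -2.519]
ft_force: [0.4, 0.3, -0.2]
gripper_width: 0.501
154
```

```bash
python3 - <<'E'
from h import *
s=camera("side");a=cv2.imread("pics/l_s.png")[:,:,::-1]
d=np.abs(s[140:270,260:360].astype(int)-a[140:270,260:360]).max(2);ys,xs=np.nonzero(d>40);print(len(xs),np.c_[xs,ys][::12].tolist())
crop(s,260,140,100,130,6,"m2");cv2.imwrite("pics/m_s.png",s[:,:,::-1])
E
python3 -m inch '0 0 0 0 0 0 0;0 0 0 0 0 0 0;0 0 0 0 0 0 0;0 0 0 0 0 0 0;0 0 0 0 0 0 0;0 0 0 0 0 0 0'|grep pos
python3 - <<'E'
from h import *
s=camera("side");a=cv2.imread("pics/m_s.png")[:,:,::-1]
d=np.abs(s[140:270,260:360].astype(int)-a[140:270,260:360]).max(2);print((d>40).sum())
E
```

```text
154 [[91, 4], [90, 6], [91, 7], [89, 9], [89, 12], [92, 15], [92, 19], [98, 21], [93, 24], [94, 27], [94, 31], [95, 35], [98, 38]]
tool_pos: [0.4757, 0.0785, 0.3007]
0
```

View pics/m2.png

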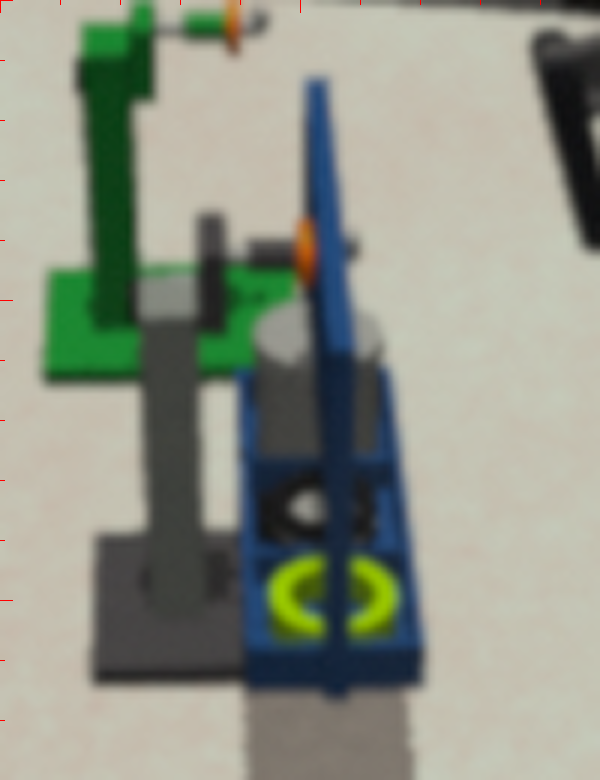

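The only pixels that changed were the gripper at the right edge of the crop. The caddy is still and level, so I'm handing in.

```bash
python3 -c "
from bench import env
print(env.close_job())"
```

```text
the job is handed in; nothing more can be done
None
```

The loaded caddy hangs level on the grey stand's hook by hole 2, 26 mm from the middle on the canister side. I handed the job in about 21 s into the 58 s allowed.

**Hook height:** Pressing the shut fingers on the disc's top (5.4 N) put the prong's axis at 186.3 mm. The cameras independently gave 186.4 mm.

**Hanging:** I threaded the hole over the nose and pressed the disc back (readings up to about 6 N). I then let the bar down until the hook carried the full weight, with at most about 2 N beyond it. I eased the bar against the nose, let go and backed the arm off.

**Last checks:**
- **Level:** both bar ends measured 218.8 and 218.7 mm high.
- **Right hole:** the bar's middle is 26 mm to the side of the hook.
- **Seated:** the nose shows in front of the bar and the pressed disc behind it.
- **Load and stillness:** canister, collar and ring are in their pockets, and nothing on the caddy or stand moved between pictures.

**What disagreed:**
- The cameras made the 206 mm bar about 211 mm long.
- They also put its top about 3 mm below the calculated 222 mm.
- They differed by about 3 mm on where along the bar the grip was. I used the top camera for both bar and hook, so its error cancelled, and the hole went over the nose without contact.

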